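# Take the worn roller out of the roller track

## Robot

A 6-joint arm with a two-finger parallel gripper is mounted at the origin on the work surface. World frame = base frame: x ahead of the robot, y to its left, z up, the work surface at z = 0. Lengths are in m, angles in rad, forces in N, time in s.
With the tool pointing down it reaches from about 0.275 to 0.875 m from the base axis. Payload 12.5 kg.
Tool frame: the origin (TCP) lies on the centre line of the jaws, within the pads' length; the fingertips stand r.finger_overhang ahead of it and the grasp point (between the pads) lies 3 mm ahead of it (r.finger_overhang is the distance from the TCP to the fingertips, in m); z points along the fingers, y is the line along which they close (so a half turn about z gives the same grasp; the last joint's range is limited). The gripper opens to 85 mm and grips with 20 to 120 N. Pads are 22 mm wide; open, the fingers measure 114 mm over their backs; the gripper's body (76 mm by 85 mm) begins 54 mm behind the grasp point. The pads swing forward as they close: fully open they stand 13 mm farther back than shut.
Start: joints at [-1.252, 0.351, 1.652, -0, 1.139, -0.085], TCP at [0.216, -0.506, 0.253] pointing down, gripper open.
Joint ranges: [-2.75, 2.75], [-0.79, 2.1], [0.01, 2.65], [-1.57, 4.71], [0.07, 3.14], [-2.87, 2.87]. Speed limits (rad/s): [2.22, 2.22, 2.79, 3.14, 3.14, 3.14].

## Interface

Orientations are given as a unit quaternion [x, y, z, w].
In Python, from cell import r, optics gives the robot as it stands. The module is installed in compiled form; this text tells all that it offers. Calls block until the motion is done:
- r.move_to(position, orientation): joint-space move of the TCP to a pose.
- r.move_linear(position, rot=None, vel=0.15): straight line of the TCP; rot=None keeps the orientation; vel is the mean speed in m/s.
- r.set_joints(angles): joint-space move.
- r.set_gripper(opening, squeeze=None): opening from 0.0 (shut) to 1.0 (fully open); squeeze is the grip in N (None keeps the last); returns when the fingers have stopped.
- r.sleep(seconds).
- r.inverse_kinematics(position, orientation): joint angles nearest the present ones, or None.
- optics.get_image(name): name is "side" or "top"; returns a dict with "pixels" (480x640x3 uint8, red, green, blue), "depth" (480x640 float32, m along the optical axis (not along the pixel's ray), 0 where there is no reading), "fx", "fy", "cx", "cy" (pixels), "D" ([k1, k2, p1, p2, k3] as OpenCV has them; the pictures are not rectified), "camera_from_world" (4x4, takes a point from world to camera coordinates). Camera axes: x right, y down, z forward; pixel columns grow to the right and rows downward; lengths in m; the calibration is good to about 2 mm. A picture is of the moment at which its call begins.
A pose or a line that the arm cannot do raises r.PlanningError and nothing moves.
- r.hand_in(): hands the job in; it is judged then, once.
Readings, each from a call of its own:
- r.current_t(): time.
- r.current_q(): joint angles.
- r.current_qvel(): joint speeds.
- r.current_effort(): joint torques, N m.
- r.current_tool_pos(): TCP position.
- r.current_ee_rot(): TCP orientation.
- r.current_contact_force(): force on the tool from outside, world axes, zero at the start.
- r.current_torque(): the same for the moment, N m.
- r.current_opening(): opening from 0.0 (shut) to 1.0 (fully open).
- r.current_finger_force(): force on a finger pad.
Only numpy, scipy, OpenCV 4.12 (cv2) and the standard library are available. Lean on these libraries where they do the work, as an engineer would, in place of code of your own. Each camera call takes 0.05 s, during which the arm holds its last target. There are 200 camera calls.

## Task

The roller that is worn hollow in the middle has to come out of the little roller track. Take the forked tool from its block, hook the fork round the roller's sprung axle end, press the axle in without forcing it, and lift that end up over the side rail. Then stand the tool back in its slot, draw the roller out of the other rail and lay it down gently in the white tray; leave the two sound rollers where they are and the stones and the mallet alone.

Things in the scene. Friction and masses are not known exactly. Their poses are not given: they have to be found in the camera images.
- track: Fixed roller track: two upright steel side rails, 290 mm long (its x), 4 mm thick, 50 mm high, inner faces at y = +82 and -82 mm. Origin on the bench at its centre, z up. Each rail has three closed 10 x 10 mm holes at x = -95, 0, +95 mm, 36 to 46 mm up, carrying the axle ends of three rollers that lie along y. Which place holds the worn roller varies.
- worn_roller: Worn grey roller, about 0.36 kg. Tube from y = -76 to +60 mm, 40 mm thick, but worn to 30 mm over its middle 55 mm. Origin on its axis, midway between the rails, 40 mm above the bench when seated; y along the axis to the sprung end; any roll angle. At -y a solid 8 mm stub goes through the rail to y = -88 mm; its 16 mm shoulder, at y = -81 mm, leaves 1 mm end play.
- axle (a joint): How far the worn roller's sprung axle (+y end) is pressed in: 0 = out, 0.008 m = bottomed, hard. The spring takes 4 N at first, 8 N at the bottom; over 16 N from the fork spoils it. The tip leaves its hole when pressed in about 7 mm. Lifted 14 mm or more above its seat and let go, the axle springs out over the rail and rests on the rail's top edge.
- axle_neck (a point): Middle of the sprung axle's bare neck, on its axis; moves with it. The neck is 8 mm thick. 6.5 mm inward (roller -y) is the outer face of the collar, 22 mm in diameter and 4 mm thick, on which the fork presses; 6.5 mm outward is the rail's inner face, when seated. When out, it is at y = +75.5 mm of the roller.
- axle_tip (a point): Outer end of the sprung axle, on its axis: 13.5 mm beyond axle_neck, and 7 mm past the rail's inner face when seated and out. Its last 1 mm is tapered.
- waist (a point): Middle of the worn roller's tube, on its axis, where it is 30 mm thick and best gripped; it is 8 mm from the roller's origin towards -y.
- fork: Forked tool, 0.16 kg, upright in its block. Wooden handle 18 (x) by 26 (y) mm, z = 4 to 80 mm. Origin: centre underneath its 22 x 30 x 4 mm foot plate, which rests on the block. Below, a steel blade 4 mm thick (y), x = -6 to +6 mm, down to z = -42.5 mm; two tines, each 6 mm high, reach from it to x = +22 mm. The notch between them is 13 mm high, centred at z = -30 mm, and opens to +x.
- fork_notch (a point): Where the middle of an 8 mm axle lies when it is seated in the notch: 10 mm in +x of the fork's origin and 30 mm below it.
- fork_grip (a point): Middle of the handle, 34 mm above the fork's origin: best gripped across the 18 mm (along the fork's x).
- tool_block: Fixed wooden block, 80 x 130 mm, 62 mm high, origin under its middle. Slot in its top: x = -10 to +26 mm, 11 mm wide (y), 54 mm deep. With the tool in it, the fork's origin is on the block's z axis, 62 mm up, its x along the block's x. A steel punch stands 24 mm above the block at x = -10, y = +48 mm.
- tray: Fixed shallow white plastic tray, outside 250 mm (x) by 140 mm (y) by 32 mm high, walls and floor 4 mm. Origin under its middle.
- roller_a: Sound roller, like the worn one but with a straight 40 mm tube; stays in the track. Origin on its axis, half way between the rails.
- roller_b: The other sound roller.
- carving: Loose piece of sandstone, about 100 x 75 x 55 mm, beyond the track.
- shard: Loose piece of grey stone, about 85 x 70 x 40 mm, beyond the track.
- mallet: Wooden mallet lying beyond the track, about 220 mm long, head 100 mm wide and 56 mm high.

How it is judged:
On the way, in this order (a step that is already met when the one before it is completed fails the run):
1. the sprung axle is pressed in with the fork (value of joint axle above 0.006 m and contact force between fork and worn_roller above 1 N), for 0.1 s.
2. the fork lifts the axle tip up out of its hole, over the rail's top (z of axle_tip in the frame of track above 0.0515 m and contact force between fork and worn_roller above 0.3 N), for 0.1 s.
3. the fork is back in its block and let go, while the freed end of the roller rests up on the rail (z of axle_tip in the frame of track above 0.0515 m and contact force between worn_roller and track above 0.5 N and contact force between the fingers and fork below 0.1 N and z of fork in the frame of tool_block below 0.066 m and horizontal distance between fork and tool_block below 0.012 m), for 0.1 s.
At the end, for the whole second after the job is handed in: The worn roller lies flat and still on the floor of the white tray (inside its walls, axis level within about 4 degrees); the forked tool stands upright in its slot, its foot plate down on the block (within 4 mm; 12 mm sideways) (x of worn_roller in the frame of tray between -0.09 and 0.09 m and y of worn_roller in the frame of tray between -0.06 and 0.06 m and z of worn_roller in the frame of tray below 0.028 m and angle between worn_roller's own y axis and vertical between 1.5 and 1.64 rad and linear speed of each of worn_roller, fork below 0.02 m/s and z of fork in the frame of tool_block below 0.066 m and horizontal distance between fork and tool_block below 0.012 m and angle between fork's own z axis and vertical below 0.12 rad); the robot touches nothing.
It fails at once if the axle is forced: the fork bears on the worn roller with more than 16 N while the axle is pressed in (contact force between fork and worn_roller above 16 N and value of joint axle above 0.002 m).
It fails at once if the roller is let go more than about 25 mm above the tray's floor (contact force between the fingers and worn_roller below 0.1 N and horizontal distance between worn_roller and tray below 0.13 m and z of worn_roller in the frame of tray above 0.05 m).
It fails at once if a sound roller is shifted more than 8 mm (distance of any of roller_a, roller_b from where it was at the start of the episode above 0.008 m).
It fails at once if a stone or the mallet is shifted more than 15 mm (distance of any of carving, shard, mallet from where it was at the start of the episode above 0.015 m).
It also fails if it takes over 72 s, if anything falls off the work surface, if the arm or the gripper's body presses on something with over 40 N, if the wrist force passes 120 N, or if a joint passes its speed limit or range.

## Working session

There is one attempt and no reset: what is moved stays moved. The work goes in short steps, each a Python script; the robot and the scene stay as the last script left them, time stands still between calls to the robot, and variables do not carry over. Pictures are saved under pics/ and viewed, at most 10 in all, crops included, and the job is handed in when it is done.

```bash
mkdir -p pics; python3 - <<'E'
from cell import r, optics
import numpy as np, cv2, pickle
for n in ("top","side"):
    d=optics.get_image(n); pickle.dump(d,open(f"{n}0.pkl","wb"))
    cv2.imwrite(f"pics/{n}0.png",d["pixels"][:,:,::-1])
    print(n,d["fx"],d["fy"],d["cx"],d["cy"],d["D"]); print(np.round(d["camera_from_world"],4))
print(r.finger_overhang,r.current_t(),r.current_ee_rot())
E
```

```text
top 473.12437083073274 473.12437083073274 313.9869290239372 241.7602890281239 [-0.00760187  0.          0.          0.          0.        ]
[[-0.0277 -0.999  -0.0365  0.0366]
 [-0.9819  0.034  -0.1865  0.6156]
 [ 0.1876  0.0306 -0.9818  0.8834]
 [ 0.      0.      0.      1.    ]]
side 475.5418100468278 475.5418100468278 314.50004988366817 237.29337897507946 [-0.02340465  0.          0.          0.          0.        ]
[[ 0.9515 -0.3073  0.0108 -0.5862]
 [-0.1358 -0.4513 -0.882   0.1531]
 [ 0.2759  0.8378 -0.4712  0.8112]
 [ 0.      0.      0.      1.    ]]
0.022 0.1 [ 9.79688519e-01  2.00524695e-01 -4.53766812e-05 -5.00002794e-04]
```

View pics/top0.png

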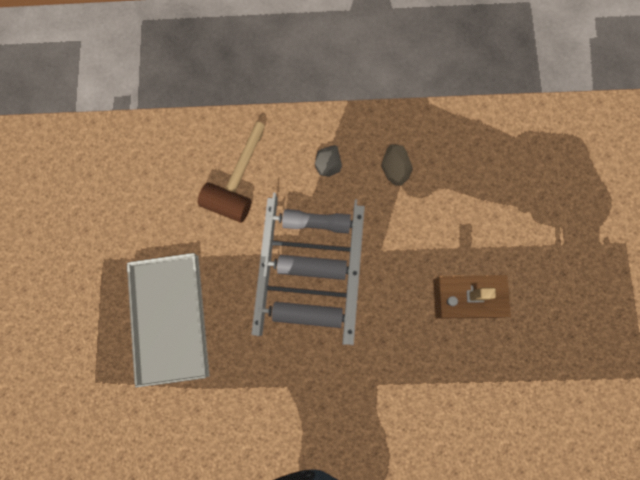

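View pics/side0.png

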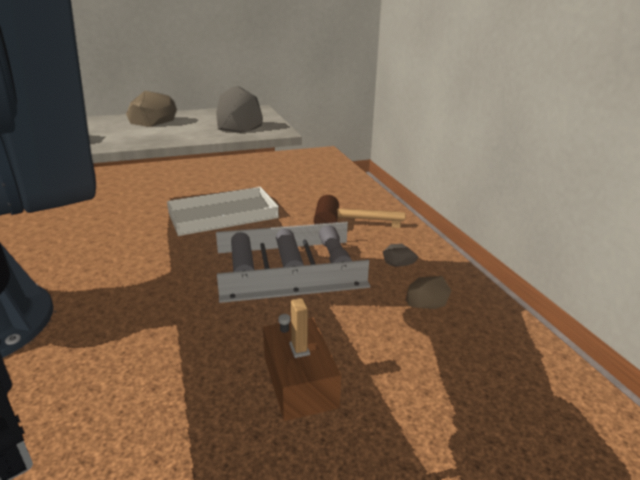

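The top view shows the worn roller at the far place, around (317,222), with its sprung end on the left (world +y). The block is at (473,297) with the punch at (453,301), so its x points forward. The tray is at (168,320), and the mallet and stones lie beyond the track. Next I'll get poses from the depth data.

```bash
cat > vis.py <<'E'
import numpy as np, cv2
def cloud(d):
    K=np.array([[d["fx"],0,d["cx"]],[0,d["fy"],d["cy"]],[0,0,1]])
    v,u=np.mgrid[:480,:640]
    p=cv2.undistortPoints(np.stack([u,v],-1).reshape(-1,1,2).astype(float),K,np.array(d["D"],float)).reshape(480,640,2)
    Z=d["depth"].astype(float)
    c=np.dstack([p*Z[...,None],Z]); T=np.array(d["camera_from_world"])
    w=(c-T[:3,3])@T[:3,:3]; w[Z==0]=np.nan
    return w
E
python3 - <<'E'
import pickle,numpy as np,cv2
from vis import cloud
W={n:cloud(pickle.load(open(n+"0.pkl","rb"))) for n in("top","side")}
w=W["top"]
for name,(u,v) in dict(worn=(317,222),mid=(315,267),near=(307,315),block=(465,310),punch=(453,300),handle=(488,294),tray=(168,320),bench=(400,420),railL=(266,262),railR=(356,270),foot=(472,297),mallet=(225,202),shard=(327,160),carv=(396,163)).items(): print(name,np.round(w[v,u]*1e3,1))
def rect(n,box,zl):
    w=W[n].reshape(-1,3); x0,x1,y0,y1=box
    m=(w[:,0]>x0)&(w[:,0]<x1)&(w[:,1]>y0)&(w[:,1]<y1)&(w[:,2]>zl[0])&(w[:,2]<zl[1])
    q=w[m]; 
    if len(q)<5: return print(n,"few")
    c,s,a=cv2.minAreaRect((q[:,:2]*1e3).astype(np.float32)); print(n,len(q),np.round(c,1),np.round(s,1),round(a,2),"zmed",np.median(q[:,2]).round(4))
c=lambda u,v:w[v,u]
for n in W:
    b=c(465,310);print("block");rect(n,(b[0]-.1,b[0]+.12,b[1]-.12,b[1]+.12),(.054,.067))
    print("handle top");rect(n,(b[0]-.1,b[0]+.12,b[1]-.12,b[1]+.12),(.136,.15))
    t=c(168,320);print("tray");rect(n,(t[0]-.18,t[0]+.18,t[1]-.12,t[1]+.115),(.02,.04))
E
```

```text
worn [658.3  10.4  51.1]
mid [565.5  16.8  60.6]
near [472.7  34.9  58.7]
block [ 473.1 -267.4   62.6]
punch [ 491.5 -240.4   85.5]
handle [ 496.7 -287.2  143.3]
tray [472.6 325.2   5.9]
bench [ 265.7 -139.7    2.4]
railL [579.7 114.4  53.6]
railR [563.9 -66.4   5.8]
foot [ 495.5 -274.    92.4]
mallet [705.9 197.1  56.1]
shard [795.5 -14.2  35. ]
carv [ 778.6 -156.5   46.9]
block
top 2480 [ 499.8 -286.9] [131.8  80.3] 88.71 zmed 0.0631
handle top
top 154 [ 499.5 -286.3] [25.7 16. ] 88.47 zmed 0.1426
tray
top 1319 [475.3 321.5] [250.6 141.9] 6.13 zmed 0.0315
block
side 3219 [ 499.1 -288.6] [131.7  81. ] 89.09 zmed 0.063
handle top
side 204 [ 498.7 -289.5] [26.9 18. ] 89.97 zmed 0.1426
tray
side 1173 [473.5 319.2] [251.5 150. ] 6.55 zmed 0.0276
```

```bash
python3 - <<'E'
import pickle,numpy as np,cv2
from scipy.optimize import minimize
from vis import cloud
for n in("top","side"):
    w=cloud(pickle.load(open(n+"0.pkl","rb"))).reshape(-1,3); w=w[~np.isnan(w[:,0])]
    q=w[(w[:,2]>.046)&(w[:,2]<.057)]*1e3
    def loc(p,q): 
        a=p[2];d=q[:,:2]-p[:2];return np.c_[d@[np.cos(a),np.sin(a)],d@[-np.sin(a),np.cos(a)]]
    def cost(p):
        l=loc(p,q);l=l[abs(l[:,0])<150]; e=abs(abs(l[:,1])-84)
        return -np.exp(-(e/3)**2).sum()
    best=min((minimize(cost,[566,20+dy,a],method="Nelder-Mead") for dy in(-10,0,10) for a in(-.2,-.1,0,.1)),key=lambda s:s.fun)
    p=best.x; l=loc(p,q); m=(abs(abs(l[:,1])-84)<4)&(abs(l[:,0])<165)
    for s in(1,-1):
        k=m&(l[:,1]*s>0); print(n,s,k.sum(),"x range",np.percentile(l[k,0],[0,1,50,99,100]).round(1),"y",np.median(l[k,1]).round(1), "z",np.median(q[k,2]).round(1))
    print("pose",p[:2].round(1),np.degrees(p[2]).round(2),best.fun)
    # roller tops
    W=w*1e3; L=loc(p,W)
    for x0 in(-95,0,95):
        k=(abs(L[:,0]-x0)<30)&(L[:,1]>35)&(L[:,1]<56)&(W[:,2]>50)&(W[:,2]<70)
        print("roller",x0,k.sum(),np.median(L[k,0]).round(1),"mid z",np.percentile(W[(abs(L[:,0]-x0)<8)&(abs(L[:,1]+8)<15)][:,2],95).round(1))
    k=(abs(L[:,0]-95)<14)&(W[:,2]>30)&(W[:,2]<75)
    h=[(y,np.percentile(W[k&(abs(L[:,1]-y)<1.5)][:,2],90).round(0) if (k&(abs(L[:,1]-y)<1.5)).sum()>2 else None) for y in range(-84,88,4)]
    print(h)
E
```

```text
top 1 340 x range [-142.6 -140.6   -1.5  142.9  147.8] y 83.5 z 50.8
top -1 307 x range [-141.9 -139.7   -1.9  143.9  147.1] y -83.7 z 51.4
pose [568.6  32.5] -6.95 -530.8684222120249
roller -95 193 -93.2 mid z 62.7
roller 0 182 0.6 mid z 63.0
roller 95 176 94.7 mid z 57.5
[(-84, np.float64(54.0)), (-80, np.float64(50.0)), (-76, np.float64(61.0)), (-72, np.float64(62.0)), (-68, np.float64(62.0)), (-64, np.float64(62.0)), (-60, np.float64(63.0)), (-56, np.float64(61.0)), (-52, np.float64(62.0)), (-48, np.float64(62.0)), (-44, np.float64(61.0)), (-40, np.float64(60.0)), (-36, np.float64(58.0)), (-32, np.float64(58.0)), (-28, np.float64(58.0)), (-24, np.float64(57.0)), (-20, np.float64(56.0)), (-16, np.float64(57.0)), (-12, np.float64(57.0)), (-8, np.float64(56.0)), (-4, np.float64(56.0)), (0, np.float64(57.0)), (4, np.float64(56.0)), (8, np.float64(56.0)), (12, np.float64(56.0)), (16, np.float64(57.0)), (20, np.float64(57.0)), (24, np.float64(60.0)), (28, np.float64(60.0)), (32, np.float64(61.0)), (36, np.float64(61.0)), (40, np.float64(61.0)), (44, np.float64(61.0)), (48, np.float64(6
[... 797 characters left out ...]
 (-36, np.float64(58.0)), (-32, np.float64(56.0)), (-28, np.float64(56.0)), (-24, np.float64(56.0)), (-20, np.float64(55.0)), (-16, np.float64(56.0)), (-12, np.float64(56.0)), (-8, np.float64(56.0)), (-4, np.float64(56.0)), (0, np.float64(56.0)), (4, np.float64(56.0)), (8, np.float64(56.0)), (12, np.float64(56.0)), (16, np.float64(57.0)), (20, np.float64(58.0)), (24, np.float64(60.0)), (28, np.float64(59.0)), (32, np.float64(60.0)), (36, np.float64(61.0)), (40, np.float64(60.0)), (44, np.float64(59.0)), (48, np.float64(60.0)), (52, np.float64(61.0)), (56, np.float64(61.0)), (60, np.float64(61.0)), (64, np.float64(60.0)), (68, None), (72, None), (76, None), (80, None), (84, np.float64(52.0))]
```

```bash
cat > h.py <<'E'
from cell import r, optics
import numpy as np, cv2, pickle
from scipy.spatial.transform import Rotation as R
TR=np.array([.5701,.0309]); TY=np.radians(-7.0)
BL=np.array([.4993,-.2877]); BY=np.radians(-1.1)
TRAY=np.array([.4745,.3205]); TRY=np.radians(6.3)
SGN=1
def rot(yaw,s=SGN,tilt=0.):
    """tool down, its y along +-(direction yaw); tilt about that direction"""
    y=s*np.array([np.cos(yaw),np.sin(yaw),0]); z=np.array([0,0,-1.])
    m=R.from_matrix(np.c_[np.cross(y,z),y,z])
    return (R.from_rotvec(tilt*np.array([np.cos(yaw),np.sin(yaw),0]))*m).as_quat()
def at(o,yaw,x,y,z):
    c,s=np.cos(yaw),np.sin(yaw); return np.array([o[0]+c*x-s*y,o[1]+s*x+c*y,z])
trk=lambda x,y,z: at(TR,TY,x,y,z)
GH=.037   # TCP above fork origin
F=lambda: np.array(r.current_contact_force())
def ftrk():  # force in track axes
    f=F();c,s=np.cos(TY),np.sin(TY);return np.array([c*f[0]+s*f[1],-s*f[0]+c*f[1],f[2]])
E
python3 - <<'E'
from h import *
from vis import cloud
for s in(1,-1):
    for p,y in((at(BL,BY,0,0,.25),BY),(trk(85,75,.11),TY),(trk(95,-8,.05),TY),(at(TRAY,TRY,0,0,.05),TRY+np.pi/2),(at(TRAY,TRY,0,0,.05),TRY-np.pi/2)):
        q=r.inverse_kinematics(p,rot(y,s)); print(s,None if q is None else np.round(q,2))
w=cloud(pickle.load(open("top0.pkl","rb")))
print(w[244:247,300:325:6].reshape(-1,3).round(3).tolist())
E
```

```text
1 [-0.6   0.4   1.59 -0.    1.15 -0.58]
1 None
1 None
1 [ 0.51  0.67  1.72 -0.    0.75 -1.17]
1 [ 0.51  0.67  1.72 -0.    0.75  1.97]
-1 [-0.6   0.4   1.59 -0.    1.15  2.56]
-1 None
-1 None
-1 [ 0.51  0.67  1.72 -0.    0.75  1.97]
-1 [ 0.51  0.67  1.72 -0.    0.75 -1.17]
[[0.62, 0.048, 0.019], [0.62, 0.035, 0.021], [0.62, 0.023, 0.016], [0.619, 0.01, 0.018], [0.622, -0.002, 0.002], [0.619, 0.048, 0.016], [0.618, 0.035, 0.019], [0.617, 0.023, 0.022], [0.617, 0.011, 0.017], [0.617, -0.002, 0.018], [0.617, 0.048, 0.015], [0.616, 0.035, 0.019], [0.615, 0.023, 0.02], [0.615, 0.011, 0.016], [0.615, -0.002, 0.017]]
```

```bash
sed -i 's/^trk=.*/trk=lambda x,y,z: at(TR,TY,x*1e-3,y*1e-3,z*1e-3)  # mm/' h.py
python3 - <<'E'
from h import *
for p,y in((trk(85,75,110),TY),(trk(58,75,200),TY),(trk(95,-8,50),TY)):
    q=r.inverse_kinematics(p,rot(y)); print(None if q is None else np.round(q,2))
r.set_gripper(.6,40)
r.move_to(at(BL,BY,0,0,.20),rot(BY))
r.move_linear(at(BL,BY,0,0,.062+GH),vel=.12)
print(r.current_t(),F().round(2))
r.set_gripper(0,40)
print(r.current_opening(),r.current_finger_force(),F().round(2),r.current_tool_pos())
r.move_linear(at(BL,BY,0,0,.145+GH),vel=.12)
print(r.current_t(),F().round(2),r.current_opening())
r.move_to(trk(58,75.5,145+37),rot(TY)); print(r.current_t(),r.current_tool_pos(),F().round(2))
for n in("top","side"):
    d=optics.get_image(n);pickle.dump(d,open(n+"1.pkl","wb"));print(n)
    cv2.imwrite(f"pics/{n}1.png",cv2.resize(d["pixels"][100:340,200:500,::-1],None,fx=2.4,fy=2.4))
E
```

```text
[ 0.07  0.72  1.42 -0.    1.    0.19]
[ 0.08  0.57  1.44 -0.    1.13  0.2 ]
[-0.05  0.79  1.46 -0.    0.89  0.07]
2.8833 [-0.26 -0.25 -0.19]
0.20528965990082076 39.99503552913666 [-0.46  0.01  6.34] [ 0.49957908 -0.28783588  0.09960233]
4.1167 [-0.15  0.31 -1.68] 0.20785301781135312
5.6333 [0.63690863 0.09763429 0.18190211] [ 1.3  -0.02 -2.21]
top
side
```

View pics/side1.png

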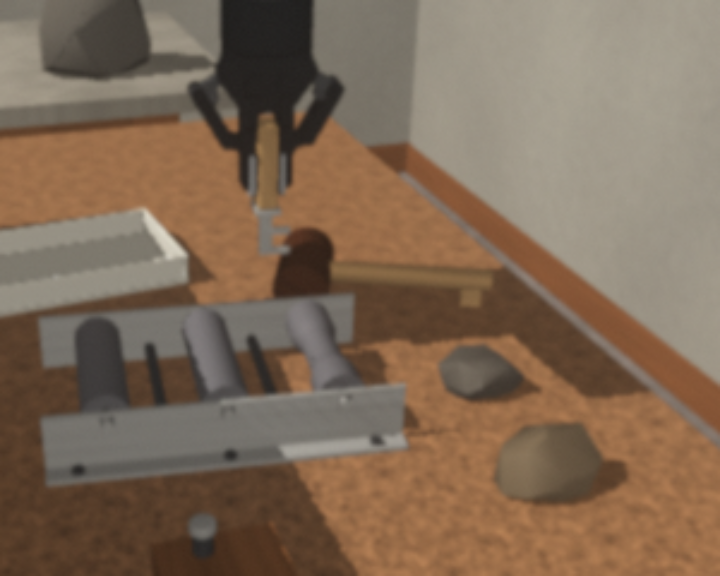

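```bash
python3 - <<'E'
import pickle,numpy as np
from vis import cloud
c,s=np.cos(np.radians(-7)),np.sin(np.radians(-7))
for n,o in(("top",(569.9+1.3,32.2)),("side",(569.0,29.5))):
    w=cloud(pickle.load(open(n+"1.pkl","rb"))).reshape(-1,3)*1e3
    d=w[:,:2]-o; l=np.c_[c*d[:,0]+s*d[:,1],-s*d[:,0]+c*d[:,1],w[:,2]]
    k=(abs(l[:,0]-62)<30)&(abs(l[:,1]-75)<25)
    for a,b in((85,100),(100,105),(105,112),(112,118),(118,125),(125,131),(131,139),(139,142),(142,146),(146,150),(152,160)):
        q=l[k&(l[:,2]>=a)&(l[:,2]<b)]
        if len(q)>3: print(n,a,b,len(q),"x",np.percentile(q[:,0],[5,50,95]).round(1),"y",np.percentile(q[:,1],[5,50,95]).round(1))
E
```

```text
side 100 105 10 x [54.8 72.4 80. ] y [72.  74.3 76.3]
side 105 112 33 x [53.9 64.4 78. ] y [70.9 73.7 75.6]
side 112 118 16 x [53.7 59.1 64.4] y [71.5 73.4 75.7]
side 118 125 26 x [53.8 62.3 77.5] y [70.6 73.8 76.2]
side 125 131 34 x [54.  65.8 79.2] y [71.4 73.6 77.9]
side 131 139 19 x [53.3 59.5 64.1] y [71.  72.9 75.2]
side 139 142 5 x [56.2 60.  63.9] y [71.  73.8 74.8]
side 146 150 36 x [47.5 53.5 67. ] y [59.  62.8 85.8]
side 152 160 34 x [49.9 57.5 66.2] y [60.6 63.  74.3]
```

The side view shows the fork upright in the jaws with its notch opening forward. Measured against the rail, it's where I expected: face y 73.6, tips x 79.5. I'll descend, hook and press.

```bash
python3 - <<'E'
from h import *
b0=ftrk()
r.move_linear(trk(58,75.5,70+37),vel=.1); print(r.current_t(),(ftrk()-b0).round(2))
r.move_linear(trk(83,75.5,70+37),vel=.06); r.sleep(.1);b=ftrk(); print(r.current_t(),b.round(2),(b-b0).round(2))
np.save("b.npy",b)
y=75.5
while y>60:
    y-=.5; t0=r.current_t(); r.move_linear(trk(83,y,107),vel=.02); f=ftrk()-b
    print(round(y,2),f.round(2),round(r.current_t()-t0,2))
    if f[1]>6.2 or abs(f[0])>4 or abs(f[2])>4: break
E
```

```text
6.6333 [0.48 0.33 0.38]
7.3 [-0.    0.02 -1.93] [ 0.33 -0.19 -0.43]
75.0 [-0.62 -0.11  0.5 ] 0.25
74.5 [0.27 0.5  0.83] 0.25
74.0 [ 0.5  -0.65 -0.07] 0.25
73.5 [0.59 0.45 0.71] 0.25
73.0 [ 0.14 -0.39  0.4 ] 0.25
72.5 [ 0.2  -0.36  0.43] 0.25
72.0 [-0.85 -0.48  0.01] 0.25
71.5 [-0.35  0.22  0.46] 0.25
71.0 [0.51 2.01 0.84] 0.25
70.5 [0.37 2.42 1.31] 0.25
70.0 [-0.85  4.74  0.52] 0.25
69.5 [0.05 4.66 1.68] 0.25
69.0 [-1.07  5.48  0.48] 0.25
68.5 [-0.73  5.82  0.74] 0.25
68.0 [0.31 5.66 1.17] 0.25
67.5 [ 0.04  6.38 -0.8 ] 0.25
```

```bash
python3 - <<'E'
from h import *
b=np.load("b.npy")
r.set_gripper(0,110)
def favg(n=5):
    a=[]
    for _ in range(n): r.sleep(.02); a.append(ftrk()-b)
    return np.mean(a,0)
print("after squeeze",favg().round(2))
y=67.5
while y>61:
    y-=.5; r.move_linear(trk(83,y,107),vel=.03); f=favg()
    print(round(y,2),f.round(2))
    if f[1]>9 or abs(f[0])>4 or abs(f[2])>5: break
    if y<=63: break
print(r.current_t(), r.current_tool_pos()-trk(83,y,107))
d=optics.get_image("top");pickle.dump(d,open("top2.pkl","wb"))
cv2.imwrite("pics/top2.png",cv2.resize(d["pixels"][180:260,240:370,::-1],None,fx=6,fy=6,interpolation=cv2.INTER_CUBIC))
d=optics.get_image("side")
cv2.imwrite("pics/side2.png",cv2.resize(d["pixels"][170:310,250:400,::-1],None,fx=4,fy=4,interpolation=cv2.INTER_CUBIC))
E
```

```text
after squeeze [-0.1   5.63  0.29]
67.0 [-0.44  5.81  0.43]
66.5 [0.21 6.24 0.6 ]
66.0 [-0.    6.06  0.24]
65.5 [-0.13  6.39  0.05]
65.0 [-0.2   6.61  0.11]
64.5 [-0.44  6.68 -0.03]
64.0 [-0.02  6.3  -0.91]
63.5 [ 0.08  6.78 -0.91]
63.0 [ 0.15  7.45 -0.95]
14.6 [-8.39135995e-05  5.49074609e-04 -1.77884991e-04]
```

View pics/side2.png

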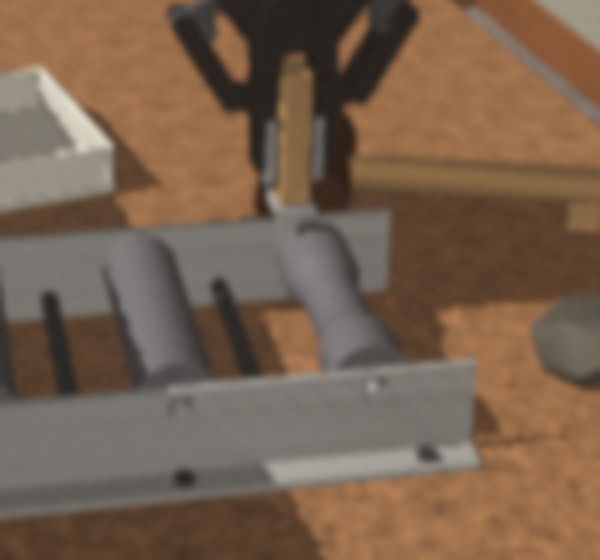

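```bash
python3 - <<'E'
from h import *
b=np.load("b.npy")
def favg(n=6):
    a=[]
    for _ in range(n): r.sleep(.015); a.append(ftrk()-b)
    return np.mean(a,0)
y=63.0
while y>60:
    y-=.25; r.move_linear(trk(83,y,107),vel=.03); f=favg(); print(round(y,2),f.round(2))
    if f[1]>8.7 or abs(f[2])>5: break
y+=.2
z=107
while z<107+26:
    z+=2; r.move_linear(trk(83,y,z),vel=.03); f=favg(4); print("z",z-107,f.round(2))
    if abs(f[2])>7 or f[1]>12: break
print(y,z,r.current_t(), r.current_tool_pos()-trk(83,y,z))
E
```

```text
62.75 [ 0.34  7.25 -0.97]
62.5 [-0.03  7.44 -0.94]
62.25 [ 0.01  7.7  -1.33]
62.0 [-0.18  7.71 -1.23]
61.75 [-0.11  7.76 -0.79]
61.5 [-0.01  8.01 -0.51]
61.25 [-0.09  8.18 -0.63]
61.0 [ 0.07  9.56 -0.65]
z 2 [-0.16  8.02 -1.61]
z 4 [ 0.2   7.83 -2.02]
z 6 [-0.37  8.23 -2.22]
z 8 [-0.26  8.4  -2.15]
z 10 [ 0.25  8.66 -1.68]
z 12 [-0.07  9.04 -1.45]
z 14 [ 0.57  9.15 -1.56]
z 16 [ 0.33  8.71 -1.79]
z 18 [ 0.15  8.08 -1.82]
z 20 [-0.24  8.5  -1.83]
z 22 [ 0.12  8.26 -1.75]
z 24 [-0.25  8.35 -1.89]
z 26 [ 0.39  7.98 -1.54]
61.2 133 21.6167 [-8.16235971e-05  8.02257758e-04 -1.68456742e-04]
```

```bash
python3 - <<'E'
from h import *
b=np.load("b.npy")
def favg(n=4):
    a=[]
    for _ in range(n): r.sleep(.015); a.append(ftrk()-b)
    return np.mean(a,0)
r.move_linear(trk(83,61.2,107+20),vel=.04); print("low",favg().round(2))
for y in (64,67,70,73,75): r.move_linear(trk(83,y,127),vel=.03); print(y,favg().round(2))
for z in (18,17,16,15,14): r.move_linear(trk(83,75,107+z),vel=.03); print("z",z,favg().round(2))
print(r.current_t())
d=optics.get_image("top");pickle.dump(d,open("top3.pkl","wb"))
d=optics.get_image("side");pickle.dump(d,open("side3.pkl","wb"))
cv2.imwrite("pics/side3.png",cv2.resize(d["pixels"][170:310,250:400,::-1],None,fx=4,fy=4,interpolation=cv2.INTER_CUBIC))
E
```

```text
low [ 0.36  9.02 -1.35]
64 [-0.02  6.71 -1.09]
67 [-0.26  5.7  -1.33]
70 [ 0.36  4.68 -1.4 ]
73 [-0.06  1.18 -1.44]
75 [ 0.13 -0.42 -1.55]
z 18 [-0.24 -0.12 -1.84]
z 17 [-0.11  0.01 -1.45]
z 16 [ 0.18 -0.01  0.86]
z 15 [ 0.07 -0.17  0.54]
z 14 [-0.36  0.09  0.29]
25.15
```

View pics/side3.png

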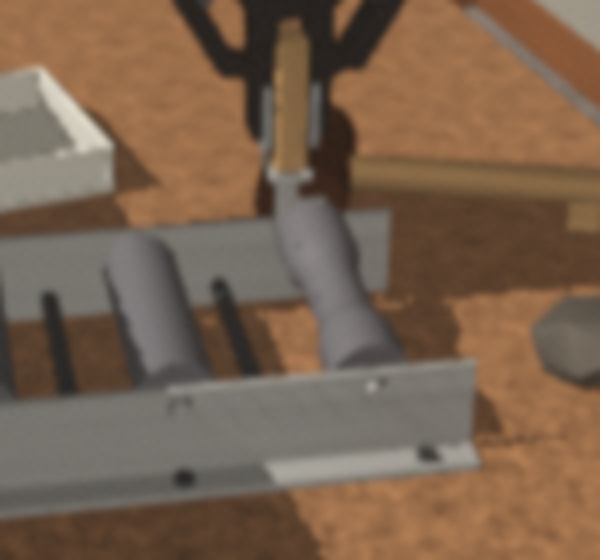

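The roller's weight moved from the fork to the rail at 16.5 mm of lift, which is the expected 14 mm plus notch play, so the axle is resting on the rail top. Next I'll back the fork out and check its lean over the block.

```bash
python3 - <<'E'
from h import *
from vis import cloud
b=np.load("b.npy")
for x in (75,68,58,53): r.move_linear(trk(x,75,121),vel=.06); print(x,(ftrk()-b).round(2))
r.move_linear(trk(53,75,190),vel=.15)
r.move_to(at(BL,BY,0,0,.120+GH),rot(BY)); r.sleep(.2); print(r.current_t(),r.current_tool_pos())
d=optics.get_image("side");pickle.dump(d,open("side4.pkl","wb"))
w=cloud(d).reshape(-1,3)*1e3
l=w-[499.0,-289,0]; c,s=np.cos(BY),np.sin(BY); l=np.c_[c*l[:,0]+s*l[:,1],-s*l[:,0]+c*l[:,1],l[:,2]]
k=(abs(l[:,0])<35)&(abs(l[:,1])<20)
for a,e in((74,84),(84,95),(95,105),(105,116),(124,140),(140,160)):
    q=l[k&(l[:,2]>=a)&(l[:,2]<e)]
    if len(q)>3: print(a,e,len(q),"x",np.percentile(q[:,0],[5,50,95]).round(1),"y",np.percentile(q[:,1],[5,50,95]).round(1))
cv2.imwrite("pics/side4.png",cv2.resize(d["pixels"][200:420,220:400,::-1],None,fx=2.7,fy=2.7,interpolation=cv2.INTER_CUBIC))
d=optics.get_image("top");pickle.dump(d,open("top4.pkl","wb"))
cv2.imwrite("pics/top4.png",cv2.resize(d["pixels"][170:370,240:390,::-1],None,fx=3,fy=3,interpolation=cv2.INTER_CUBIC))
E
```

```text
75 [ 0.13  0.5  -0.28]
68 [ 0.53 -0.1   0.62]
58 [-0.8   0.09 -0.38]
53 [-0.27  1.17 -0.01]
28.6917 [ 0.49976071 -0.287098    0.15702904]
74 84 79 x [-4.5 10.  21. ] y [-1.5  0.1  3.1]
84 95 61 x [-5.7  1.2 17.9] y [-1.5 -0.1  1.3]
95 105 110 x [-5.1  7.2 20.4] y [-1.5  0.1  2.6]
105 116 23 x [-5.5  0.2  5.6] y [-1.8 -0.5  0.8]
124 140 182 x [-10.4  -2.3   9.5] y [-13.3 -10.6   1.4]
140 160 390 x [-21.3  -3.   18.5] y [-12.2  -8.9  -3.4]
```

View pics/side4.png

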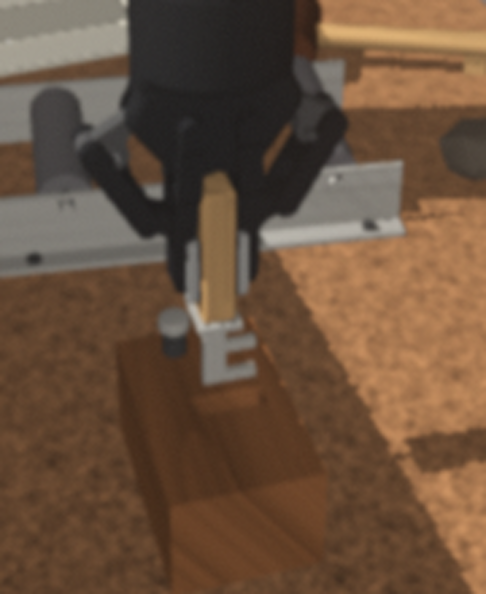

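View pics/top4.png

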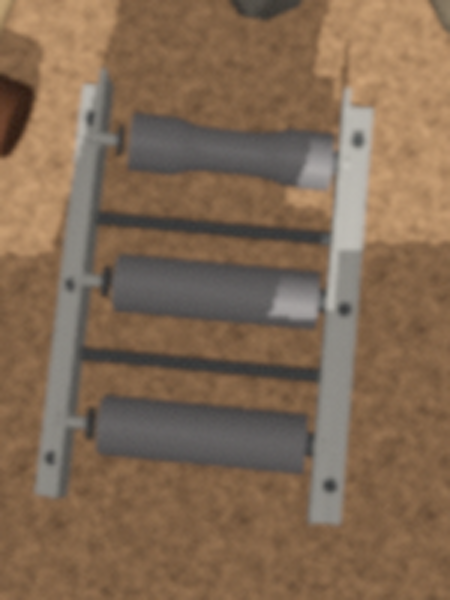

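The blade sits about 1.5 mm towards +y of the slot with negligible lean, so I'll correct for that. The top crop shows the worn roller's axle lying over the left rail at (100,140). Next I'll put the tool back.

```bash
python3 - <<'E'
from h import *
r.move_linear(at(BL,BY,0,-.0015,.120+GH)); r.sleep(.15); b=F()
for z in (.10,.085,.070,.065,.064,.063,.0625,.062,.0615,.061,.0605):
    r.move_linear(at(BL,BY,0,-.0015,z+GH),vel=.06); r.sleep(.05); f=F()-b; print(z,f.round(2))
    if f[2]>4 or abs(f[:2]).max()>5: break
r.set_gripper(.45,40); print(r.current_t(),r.current_opening(),(F()-b).round(2))
r.move_linear(at(BL,BY,0,-.0015,.062+.13),vel=.2)
r.sleep(.1)
from vis import cloud
w=cloud(optics.get_image("side")).reshape(-1,3)*1e3
q=w[(abs(w[:,0]-499)<35)&(abs(w[:,1]+288)<30)&(w[:,2]>100)&(w[:,2]<150)]; print("handle",np.percentile(q,[1,50,99],axis=0).round(1).tolist())
r.move_to(trk(95,-8,150),rot(TY)); print(r.current_t())
d=optics.get_image("top"); pickle.dump(d,open("top5.pkl","wb"))
E
```

```text
0.1 [-0.31  0.83  0.73]
0.085 [-0.3   0.49  0.26]
0.07 [0.2  1.31 0.3 ]
0.065 [ 0.83  1.13 -0.37]
0.064 [-0.32  1.74 -0.51]
0.063 [-0.04  0.01  0.27]
0.0625 [-1.19  1.21  4.58]
32.1667 0.45261388529211966 [-0.51  0.39  1.61]
handle [[489.3, -304.2, 101.2], [496.2, -301.1, 128.7], [507.1, -279.2, 144.0]]
34.225
```

```bash
python3 - <<'E'
from h import *
T=np.radians(4.8); ct,st=np.cos(T),np.sin(T)
def tcp(yc,zc,h=5): return trk(95,yc-h*st,zc+h*ct)   # waist centre (yc,zc) in track
r.set_gripper(.6,50)
r.move_to(tcp(-8.5,46.3,60),rot(TY,tilt=T))
b=F()
r.move_linear(tcp(-8.5,46.3),vel=.1); print(r.current_t(),(F()-b).round(2))
r.set_gripper(0,50); r.sleep(.1); print("grip",r.current_opening()*85,r.current_finger_force(),(F()-b).round(2))
for s in (3,6,9,12):
    r.move_linear(tcp(-8.5+s*ct,46.3+s*st+.3),vel=.05); print(s,(F()-b).round(2))
r.sleep(.1)
r.move_linear(tcp(-8.5+12,52),vel=.05); print("up5",(F()-b).round(2))
r.move_linear(tcp(-8.5+12,75),vel=.08); r.sleep(.1); print("up",(F()-b).round(2),r.current_opening()*85,r.current_t())
r.move_linear(tcp(-8.5+12,130),vel=.15)
d=optics.get_image("top");pickle.dump(d,open("top6.pkl","wb"))
d=optics.get_image("side");pickle.dump(d,open("side6.pkl","wb"))
cv2.imwrite("pics/side6.png",cv2.resize(d["pixels"][120:320,180:420,::-1],None,fx=3,fy=3,interpolation=cv2.INTER_CUBIC))
E
```

```text
35.5583 [-0.36  0.53  0.34]
grip 28.284557884286226 49.21155273914337 [ 0.18 -0.11  5.97]
3 [-0.28  0.18  6.43]
6 [ 0.18 -0.53 -0.55]
9 [-0.91  0.26 -1.87]
12 [-1.35  1.15 -0.94]
up5 [-1.53  0.01 -2.49]
up [-0.99  0.45 -2.83] 28.658278667707226 37.8667
```

View pics/side6.png

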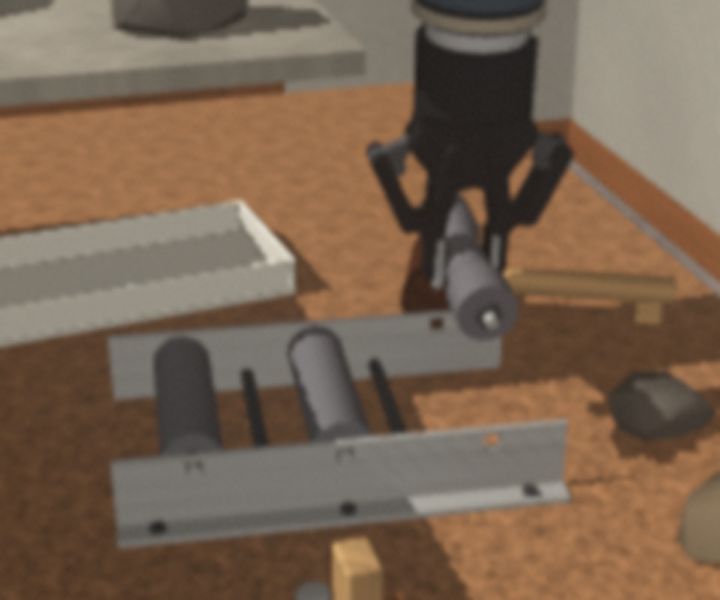

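The roller is out of both rails and held at its waist, with its lower end at (488,318). I'll carry it to the tray and check that it's level there.

```bash
python3 - <<'E'
from h import *
from vis import cloud
Y=TRY+np.pi/2
r.move_to(at(TRAY,TRY,.008,0,.13),rot(Y)); r.sleep(.3); print(r.current_t(),r.current_opening()*85,F().round(2))
c,s=np.cos(TRY),np.sin(TRY)
for n in("top","side"):
    d=optics.get_image(n); pickle.dump(d,open(n+"7.pkl","wb"))
    w=cloud(d).reshape(-1,3)*1e3; q=w[:,:2]-TRAY*1e3; l=np.c_[c*q[:,0]+s*q[:,1],-s*q[:,0]+c*q[:,1],w[:,2]]
    for x in range(-90,110,10):
        k=(abs(l[:,0]-x)<4)&(abs(l[:,1])<24)&(l[:,2]>90)&(l[:,2]<170)
        if k.sum()>3: print(n,x,k.sum(),"zmax",np.percentile(l[k,2],95).round(1),"ymed",np.median(l[k,1]).round(1))
E
```

```text
40.1 28.335676726179912 [-0.88 -0.04 -3.53]
top -90 5 zmax 129.5 ymed -1.5
top -80 23 zmax 130.2 ymed -1.6
top -70 30 zmax 136.1 ymed -1.7
top -60 40 zmax 144.9 ymed -8.4
top -50 86 zmax 145.1 ymed -11.0
top -40 89 zmax 145.3 ymed -10.3
top -30 88 zmax 145.6 ymed -10.0
top -20 82 zmax 142.8 ymed -7.8
top -10 77 zmax 141.1 ymed -6.2
top 0 20 zmax 160.5 ymed -19.4
top 30 30 zmax 142.1 ymed -13.3
top 40 81 zmax 143.7 ymed -9.9
top 50 96 zmax 145.5 ymed -7.1
top 60 102 zmax 145.6 ymed -7.0
top 70 97 zmax 146.3 ymed -7.8
top 80 33 zmax 145.0 ymed -5.5
top 90 10 zmax 129.3 ymed -0.7
side -90 6 zmax 128.2 ymed -5.1
side -80 13 zmax 128.5 ymed -2.2
side -70 30 zmax 134.9 ymed -4.7
side -60 70 zmax 143.9 ymed -9.6
side -50 56 zmax 144.0 ymed -16.9
side -40 60 zmax 144.3 ymed -16.5
side -30 50 zmax 143.6 ymed -15.4
side -20 43 zmax 141.0 ymed -14.2
side -10 43 zmax 139.8 ymed -11.6
side 0 73 zmax 158.8 ymed -12.6
side 10 13 zmax 139.0 ymed -22.4
side 20 30 zmax 140.8 ymed -15.2
side 30 42 zmax 140.2 ymed -12.0
side 40 53 zmax 143.1 ymed -14.0
side 50 54 zmax 144.9 ymed -15.5
side 60 48 zmax 144.4 ymed -16.0
side 70 49 zmax 145.1 ymed -16.2
side 80 5 zmax 129.9 ymed -3.6
```

```bash
python3 - <<'E'
from h import *
P=lambda z: at(TRAY,TRY,.008,0,z*1e-3)
b=F(); r.move_linear(P(40),vel=.12); r.move_linear(P(33),vel=.05); r.sleep(.1); b=F()
z=33.
while z>27.5:
    z-=.5; r.move_linear(P(z),vel=.03); r.sleep(.05); f=F()-b; print(z,f.round(2))
    if f[2]>2.5: break
r.set_gripper(.2); r.set_gripper(.6); r.sleep(.2)
r.move_linear(P(150),vel=.15); r.sleep(.4); print(r.current_t(),F().round(2))
d=optics.get_image("top"); pickle.dump(d,open("top8.pkl","wb"))
cv2.imwrite("pics/top8.png",d["pixels"][:,:,::-1])
from vis import cloud
c,s=np.cos(TRY),np.sin(TRY)
for n in("side",):
    w=cloud(optics.get_image(n)).reshape(-1,3)*1e3; q=w[:,:2]-TRAY*1e3; l=np.c_[c*q[:,0]+s*q[:,1],-s*q[:,0]+c*q[:,1],w[:,2]]
    for x in range(-90,100,20):
        k=(abs(l[:,0]-x)<4)&(abs(l[:,1])<60)&(l[:,2]>16)&(l[:,2]<70)
        if k.sum()>3: print(n,x,k.sum(),"zmax",np.percentile(l[k,2],95).round(1),"ymed",np.median(l[k,1]).round(1))
E
```

```text
32.5 [-0.45 -0.14  0.72]
32.0 [-1.09 -0.34 -0.31]
31.5 [-0.16  0.04 -0.9 ]
31.0 [-1.23  0.06 -0.22]
30.5 [-1.17  0.1   0.25]
30.0 [-2.18 -0.97  6.25]
45.4083 [0.47 0.2  0.43]
side -90 7 zmax 28.5 ymed -2.1
side -70 25 zmax 35.9 ymed -4.7
side -50 46 zmax 44.9 ymed -15.6
side -30 41 zmax 44.3 ymed -13.8
side -10 40 zmax 40.8 ymed -11.8
side 10 33 zmax 39.3 ymed -12.4
side 30 36 zmax 41.3 ymed -12.4
side 50 43 zmax 44.6 ymed -16.7
side 70 41 zmax 45.0 ymed -15.7
```

View pics/top8.png

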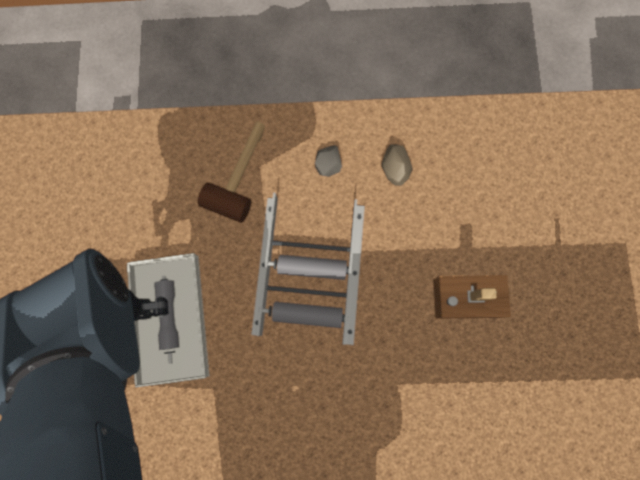

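The roller lies level in the tray at (167,315), its tube top at 44–45 mm. The fork is upright in its block at (488,294), and the sound rollers, stones and mallet haven't moved.

```bash
python3 -c "
from cell import r
print(r.hand_in(),r.current_t())"
```

```text
the job is handed in; nothing more can be done
the job is handed in; nothing more can be done
```

Job handed in (no verdict returned): the worn roller lies level in the white tray, the fork is back upright in its slot, and the sound rollers, stones and mallet look unmoved in the last picture.

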